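# Set the vibrating table to fast

### The arm

A 6-joint arm with a two-finger parallel gripper is mounted at the origin on a cart in front of the work surface, level with it; the furniture and walls round the work are solid. World frame = base frame: x ahead of the robot, y to its left, z up, the work surface at z = 0. Lengths are in m, angles in degrees, forces in N, time in s.
With the tool pointing down it reaches from about 0.25 to 0.8 m from the base axis. Payload 8.5 kg.
Tool frame: the origin (TCP) lies midway between the tips of the shut fingers; the grasp point (between the pads) lies 19 mm behind it; z points along the fingers, y is the line along which they close (so a half turn about z gives the same grasp; the last joint's range is limited). The gripper opens to 85 mm and grips with 20 to 120 N. Pads are 22 mm wide; open, the fingers measure 114 mm over their backs; the gripper's body (76 mm by 85 mm) begins 54 mm behind the grasp point. The pads swing forward as they close: fully open they stand 13 mm farther back than shut.
Start: joints at [67.838, 13.648, -0.773, 75.585, 0, 90], TCP at [0.198, 0.486, 0.205] pointing down, gripper open.
Joint ranges: [-152.45, 152.45], [-59.26, 108.67], [-65.41, 83.53], [-104.44, 129.93], [-82.83, 76.93], [-180, 180]. Speed limits (degrees/s): [127.2, 127.2, 159.86, 180, 180, 180].

### API

Orientations are given as [roll, pitch, yaw] about the fixed x, y, z axes, in that order (R = Rz(yaw) Ry(pitch) Rx(roll)).
In Python, from workcell import bot gives the robot as it stands. The module is installed in compiled form; this text tells all that it offers.
- The arm moves only by the tool jog_arm, never from a script. Its argument "plan" is a list of rows, each a list of 7 numbers: the opening, from 0 (shut) to 1 (fully open), then the shift along the world's x, y, z in mm, then the turn, a rotation vector about the world's x, y, z in rad. A call has 1 to 20 rows; each row shifts and turns the commanded pose from where the row before left it; what a row does not reach is not made up. A row lasts 1/10 s, in which the tool goes at most 50 mm and 8.59 degrees, less where a joint would pass 70% of its speed; a pose out of reach is approached as far as the arm can. A call is refused whole if a number of a shift passes 50 or a number of a turn 0.15, either way. A call with a gripper value outside its range is refused whole. The fingers move at their own pace and stop on an object; "force" is the grip in N (left out, the last holds). Time passes only in rows, so rows that do not move let the fingers close. It gives the time, the measured TCP pose, the force, the opening and the grip force at its end, in the units of the state.
- bot.get_state(): the state, without advancing time (a new reading comes with each control period).
- bot.capture(name): name is "side" or "top" or "wrist"; returns the picture (400x640x3 uint8, blue, green, red); there is no depth.
- bot.camera_info(name): a dict with "fx", "fy", "cx", "cy" (pixels), "pose" (4x4, takes a point from camera to world coordinates); the wrist camera has in their place "mount" (4x4, takes a point from camera to tool coordinates, whose origin is the TCP and whose axes are the flange's). Camera axes: x right, y up, looking along -z (the intrinsics and any distortion apply to the point x, -y, -z); pixel columns grow to the right and rows downward; lengths in m; the calibration is good to about 2 mm. A picture is of the moment at which its call begins: read the wrist's pose just before it. camera_info takes no time and is no camera call.
- bot.hand_in(): hands the job in; it is judged then, once.
The state is a dict: "time_s": time; "q": joint angles; "joint_vel": joint speeds; "joint_efforts": joint torques, N m; "position": TCP position; "orientation": TCP orientation; "force": force on the tool from outside, world axes, zero at the start; "moment": the same for the moment, N m; "grip_width": finger opening in m; "gripper_force": force on a finger pad.
Only numpy, scipy, OpenCV 4.12 (cv2) and the standard library are available. Lean on these libraries where they do the work, as an engineer would, in place of code of your own. Each camera call takes 0.05 s, during which the arm holds its last target. There are 200 camera calls.

### The job

Push the chocolate-filled mould along the deck of the vibrating table until its long side lies flush against the fence at the far edge, without lifting it. Then push the speed lever on the separate grey controller over from off (leaning toward you), past the first click (slow), all the way to its second stop (fast), and leave it there. Leave the nozzles, ring cutter and thermometer standing around where they are.

Things in the scene. Friction and masses are not known exactly. Their poses are not given: they have to be found in the camera images.
- vibrating_table: vibrating table fixed to the bench: grey base with a flat steel deck 200 x 250 mm (x, y) whose top is 46 mm above the bench. Origin under its centre at bench height; its x axis points across the deck toward the fence (away from the robot), y along the fence, z up
- fence_face (a point): middle of the inner face of the fence, an aluminium bar 10 mm thick along the deck's far edge (250 mm long in the table's y, standing 15 mm above the deck); the point is 85 mm from the deck's centre along the table's x, 6.5 mm above the deck
- mould_centre (a point): centre (half-way up) of the loose chocolate-filled mould, a dark brown slab 210 x 116 x 19 mm, 0.18 to 0.33 kg (sliding it takes a few newtons, sometimes up to 12 N to start), lying flat on the deck with its long side (its own x axis) roughly along the fence and a gap of 30 to 55 mm to the fence; flush against the fence its centre is 56 mm short of the fence face
- speed_lever (a joint): angle of the speed lever in rad: 0 = off (leaning 0.45 rad to the controller's -x), 0.45 = slow (first detent, upright), 0.90 = fast (second position, hard stop, leaning 0.45 rad to the controller's +x). It snaps into each position and stays; leaving off or slow takes about 5 N at the cross-bar, and once over the hump it falls into the next position by itself
- lever_bar (a point): centre of the lever's black cross-bar: a round bar 18 mm thick and 50 mm long, lying level along the controller's y axis at the top of a 10 mm steel rod, 100 mm from the pivot; it stands about 132 mm above the bench at off and fast, 142 mm at slow
- lever_pivot (a point): pivot of the lever, 42 mm above the bench, in the middle of the fixed grey speed controller (150 x 80 x 45 mm, x, y, z; two dark round cheeks rise to 82 mm either side of the rod). Its x axis is the controller's x axis: the lever swings from off on the -x side to fast on the +x side; y is the hinge axis. The +x side is the one facing away from the robot (turned up to 0.8 rad); a row of white marks on top of the box grows longer toward fast
- nozzle_1_mid (a point): middle of a loose steel piping nozzle, cone 27 mm wide, 36 mm high; leave alone
- nozzle_2_mid (a point): middle of a loose steel piping nozzle, cone 24 mm wide, 32 mm high; leave alone
- nozzle_3_mid (a point): middle of a loose steel piping nozzle, cone 30 mm wide, 40 mm high; leave alone
- ring_cutter_2_mid (a point): middle of a loose, round, open steel ring cutter, 53 mm across, 26 mm high; leave alone
- thermometer_mid (a point): middle of a loose red probe thermometer, 132 x 47 x 17 mm, lying flat; leave alone

How it is judged (in metres and radians):
On the way, in this order (a step that is already met when the one before it is completed fails the run):
1. the mould lies flush against the fence, the lever still short of fast (x of mould_centre in the frame of fence_face above -0.061 m and angle between the x axis of mould_centre and the y axis of vibrating_table, either way round below 0.04 rad and value of joint speed_lever below 0.65 rad), for 0.2 s.
2. the lever is past slow and at the fast stop (value of joint speed_lever above 0.86 rad), for 0.2 s.
At the end, for the whole second after the job is handed in: the mould lies flat on the deck, within 5 mm of the fence and parallel to it within 0.04 rad, not shifted more than 40 mm along it; the lever rests at fast (over 0.86 rad) (x of mould_centre in the frame of fence_face between -0.061 and -0.05 m and y of mould_centre in the frame of fence_face between -0.04 and 0.04 m and angle between the x axis of mould_centre and the y axis of vibrating_table, either way round below 0.04 rad and angle between mould_centre's own z axis and vertical below 0.05 rad and height (world z) of mould_centre below 0.06 m and value of joint speed_lever above 0.86 rad and velocity of joint speed_lever below 0.05 rad/s); the robot touches nothing.
It fails at once if the mould is lifted more than 8 mm off the deck or tipped (height (world z) of mould_centre above 0.0635 m or angle between mould_centre's own z axis and vertical above 0.2 rad).
It fails at once if a bystander is moved more than 20 mm (distance of any of nozzle_1_mid, nozzle_2_mid, nozzle_3_mid, ring_cutter_2_mid, thermometer_mid from where it was at the start of the episode above 0.02 m).
It also fails if it takes over 51 s, if anything falls off the work surface, if the arm or the gripper's body presses on something with over 40 N, if the wrist force passes 120 N, or if a joint passes its speed limit or range.

## Working session

There is one attempt and no reset: what is moved stays moved. The work goes in short steps, Python scripts to look and compute and a tool call to move; the robot and the scene stay as the last step left them, time stands still between calls to the robot, and variables do not carry over. Pictures are saved under pics/ and viewed, at most 10 in all, crops included, and the job is handed in when it is done.

Besides the shell and the picture viewer there is one more tool, called after "Request:" in YAML: its name, and indented under it one key for each argument. jog_arm: Moves the arm, as the interface text tells. Its arguments: {"type":"object","properties":{"plan":{"type":"array"},"force":{"type":"number"}},"required":["plan"]}

```bash
mkdir -p pics; python3 - <<'E'
from workcell import bot
import cv2
for n in("top","side"):
    cv2.imwrite(f"pics/{n}0.png",bot.capture(n)); i=bot.camera_info(n); print(n,i)
s=bot.get_state(); print(s["time_s"],s["position"],s["orientation"],s["force"])
E
```

```text
top {'fx': 494.5411843119445, 'fy': 494.5411843119445, 'cx': 311.0237284174979, 'cy': 188.6219789113928, 'pose': array([[-1.00708736e-02,  9.88448649e-01, -1.51221184e-01,
         3.59363659e-01],
       [-9.99946902e-01, -1.02853435e-02, -6.36121973e-04,
         2.27581712e-01],
       [-2.18413574e-03,  1.51206748e-01,  9.88499746e-01,
         1.15232900e+00],
       [ 0.00000000e+00,  0.00000000e+00,  0.00000000e+00,
         1.00000000e+00]])}
side {'fx': 497.7868582851731, 'fy': 497.7868582851731, 'cx': 319.6894257968366, 'cy': 205.10398398216117, 'pose': array([[ 0.84721276,  0.29112506, -0.44438355,  0.03727732],
       [-0.53117354,  0.44966423, -0.71809244, -0.53110745],
       [-0.00923132,  0.84442186,  0.5355992 ,  0.66795658],
       [ 0.        ,  0.        ,  0.        ,  1.        ]])}
0.1 [0.1978946  0.48583574 0.20413431] [-1.79925076e+02  3.25208729e-04  1.57838881e+02] [0.87490784 0.37901138 0.23419807]
```

View pics/top0.png

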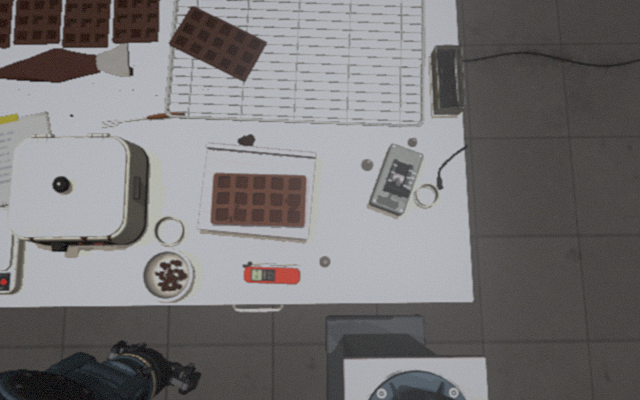

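View pics/side0.png

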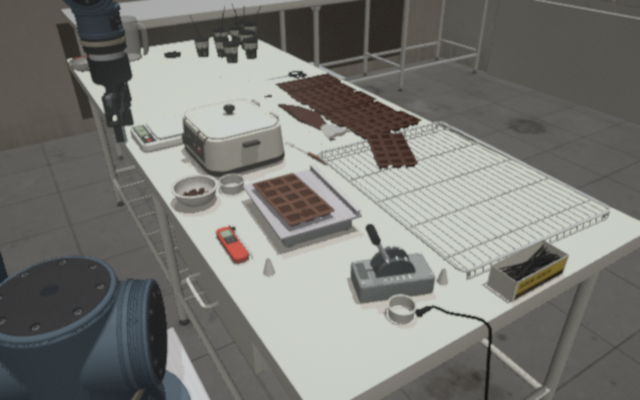

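The top view shows the mould at px (213–306, 173–226) and the deck with the fence on its upper edge at rows ~148–158. The controller is around (396,180), and the thermometer (272,275) and a nozzle (325,262) stand in front. The side view shows the lever leaning toward the robot, with its bar at about (373,233).

```bash
cat > h.py <<'E'
import numpy as np
from workcell import bot
def ray(n,u,v):
    i=bot.camera_info(n); P=i["pose"]
    d=P[:3,:3]@np.array([(u-i["cx"])/i["fx"],-(v-i["cy"])/i["fy"],-1]); return P[:3,3],d/np.linalg.norm(d)
def onz(n,u,v,z):
    o,d=ray(n,u,v); return o+d*(z-o[2])/d[2]
def tri(a,b):
    o1,d1=ray(*a);o2,d2=ray(*b)
    s=np.linalg.lstsq(np.c_[d1,-d2],o2-o1,rcond=None)[0]
    p,q=o1+s[0]*d1,o2+s[1]*d2; return (p+q)/2,np.linalg.norm(p-q)
E
python3 - <<'E'
import cv2,numpy as np
from h import *
t=cv2.imread("pics/top0.png");s=cv2.imread("pics/side0.png")
a=cv2.resize(t[135:255,185:345],(800,600),interpolation=cv2.INTER_CUBIC)
cv2.imwrite("pics/c1.png",a)
b=cv2.resize(t[130:220,360:450],(400,400),interpolation=cv2.INTER_CUBIC)
c=cv2.resize(s[210:330,330:450],(400,400),interpolation=cv2.INTER_CUBIC)
cv2.imwrite("pics/c2.png",np.hstack([b,c]))
hsv=cv2.cvtColor(t,cv2.COLOR_BGR2HSV).astype(int)
m=((hsv[...,1]>70)&(hsv[...,2]<150)).astype(np.uint8)*255
w=np.zeros_like(m);w[160:240,200:320]=m[160:240,200:320]
w=cv2.morphologyEx(w,cv2.MORPH_CLOSE,np.ones((5,5)))
k=max(cv2.findContours(w,0,2)[0],key=cv2.contourArea)
box=cv2.boxPoints(cv2.minAreaRect(k));W=np.array([onz("top",*p,.065) for p in box])
print(box,W.round(4),W.mean(0)); print([np.linalg.norm(W[i]-W[i-1]).round(4) for i in range(4)])
for i in(0,1):
    e=W[i+1]-W[i];print(np.degrees(np.arctan2(e[1],e[0])))
E
```

```text
[[211.53204 222.84814]
 [212.91058 173.21976]
 [304.6731  175.7687 ]
 [303.29456 225.3971 ]] [[0.4517 0.4481 0.065 ]
 [0.5628 0.4473 0.065 ]
 [0.5549 0.2422 0.065 ]
 [0.4441 0.2461 0.065 ]] [0.50338052 0.34591782 0.065     ]
[np.float64(0.2022), np.float64(0.1111), np.float64(0.2053), np.float64(0.1109)]
-0.42391154875306214
-92.21541185116241
```

View pics/c1.png

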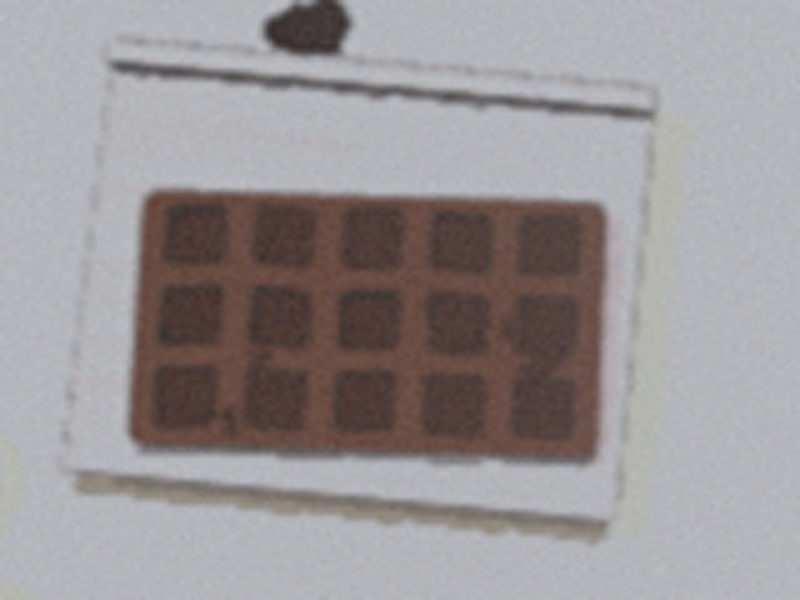

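View pics/c2.png

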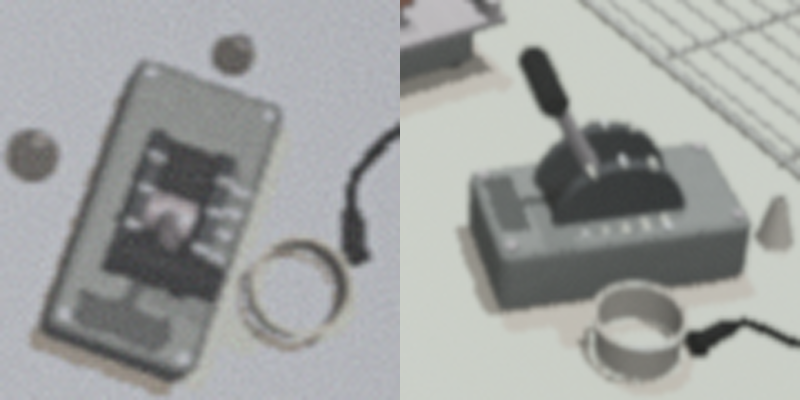

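c1: the fence's inner top edge runs (112,64)→(655,110) in the crop. The near deck corners are (66,470) and (605,520). c2: the controller's top corners are (142,62), (280,106), (190,375), (48,325). The lever bar is at about (165,266) in top and (145,80) in side crop coordinates, leaning toward the robot. A nozzle, the ring cutter and another nozzle are close by.

```bash
python3 - <<'E'
from h import *
T=lambda x,y,z:onz("top",185+x/5,135+y/5,z)
f=[T(112,64,.061),T(655,110,.061)];n=[T(66,470,.046),T(605,520,.046)]
for l,r in(f,n): e=r-l;print("edge",l.round(4),r.round(4),np.linalg.norm(e).round(3),np.degrees(np.arctan2(e[0],-e[1])).round(2))
C=lambda x,y,z:onz("top",360+x/4.4444,130+y/4.4444,z)
c=np.array([C(142,62,.045),C(280,106,.045),C(190,375,.045),C(48,325,.045)])
print("ctrl",c.round(4),c.mean(0)); e=(c[0]+c[1]-c[2]-c[3])/2;print(np.linalg.norm(e),np.degrees(np.arctan2(e[1],e[0])))
print([np.linalg.norm(c[i]-c[i-1]).round(3) for i in range(4)])
print("bar",tri(("top",360+165/4.4444,130+266/4.4444),("side",330+145/3.3333,210+80/3.3333)))
print("barz",C(165,266,.132), C(110,238,.132),C(225,295,.132))
for q in((32,155),(233,55),(297,293)):print("by",C(*q,.02).round(3))
for q in((325,262),(272,275),(244,265),(299,275),(170,231)):print("by",onz("top",*q,.015).round(3))
s=bot.get_state();print(s["position"],s["q"])
E
```

```text
edge [0.6222 0.4617 0.061 ] [0.5983 0.2163 0.061 ] 0.247 -5.55
edge [0.4399 0.4815 0.046 ] [0.4152 0.2406 0.046 ] 0.242 -5.86
ctrl [[ 0.6306  0.0414  0.045 ]
 [ 0.6066 -0.0288  0.045 ]
 [ 0.4681  0.0228  0.045 ]
 [ 0.4943  0.0939  0.045 ]] [0.54989168 0.03234719 0.045     ]
0.14691980987345304 -20.737746838356298
[np.float64(0.146), np.float64(0.074), np.float64(0.148), np.float64(0.076)]
bar (array([0.51113754, 0.04869533, 0.13296312]), np.float64(0.0006564858474975014))
barz [0.51099357 0.04870086 0.132     ] [0.52457189 0.0740664  0.132     ] [0.49697278 0.02111539 0.132     ]
by [0.587 0.097 0.02 ]
by [ 0.64  -0.011  0.02 ]
by [ 0.513 -0.039  0.02 ]
by [0.364 0.198 0.015]
by [0.336 0.319 0.015]
by [0.359 0.382 0.015]
by [0.336 0.258 0.015]
by [0.438 0.553 0.015]
[0.1978946  0.48583574 0.20413431] [ 6.78377541e+01  1.36786895e+01 -8.11658493e-01  7.55845760e+01
 -3.26682266e-04  8.99988734e+01]
```

The measurements agree with the given sizes (fence 247 mm, controller 147×75 mm, bar at z 0.133). The table yaw is about -5.6° and the gap about 49 mm. I'll push with open fingers, which gives two contact points.

Request:
jog_arm:
  plan:
    - [1, 35, -22, 0, 0, 0, 0.048]
    - [1, 35, -22, 0, 0, 0, 0.048]
    - [1, 35, -22, 0, 0, 0, 0.048]
    - [1, 35, -22, 0, 0, 0, 0.048]
    - [1, 35, -22, 0, 0, 0, 0.048]
    - [1, 32, -22, 0, 0, 0, 0.048]
    - [1, 0, 0, -40, 0, 0, 0]
    - [1, 0, 0, -40, 0, 0, 0]
    - [1, 0, 0, -24, 0, 0, 0]
    - [1, 0, 0, 0, 0, 0, 0]
    - [1, 0, 0, 0, 0, 0, 0]

```text
time_s: 1.2
position: [0.405, 0.3541, 0.101]
orientation: [-180.0, -0.0, 174.3]
force: [0.2, -0.8, -0.2]
grip_width: 0.0855
gripper_force: 0.0
```

```bash
python3 - <<'E'
from workcell import bot
import cv2,numpy as np
s=bot.get_state(); print(s["time_s"],s["position"],s["orientation"],s["force"])
a=bot.capture("side");b=bot.capture("top")
cv2.imwrite("pics/p1.png",np.hstack([cv2.resize(a[120:270,200:400],(400,300)),cv2.resize(b[130:280,180:380],(400,300))]))
E
```

```text
1.2 [0.40498815 0.35414879 0.10100898] [-1.79965247e+02 -2.59267745e-02  1.74338815e+02] [ 0.22678938 -0.81560833 -0.24404694]
```

View pics/p1.png

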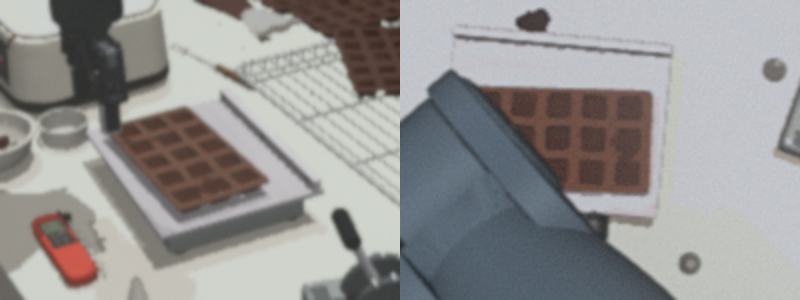

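The fingers stand in front of the mould's near edge, clear of everything. Lowering and pushing.

Request:
jog_arm:
  plan:
    - [1, 0, 0, -30, 0, 0, 0]
    - [1, 0, 0, -22, 0, 0, 0]
    - [1, 0, 0, -8, 0, 0, 0]
    - [1, 0, 0, 0, 0, 0, 0]

```text
time_s: 1.7
position: [0.405, 0.3543, 0.0409]
orientation: [-180.0, -0.0, 174.4]
force: [0.3, -0.1, 1.2]
grip_width: 0.0858
gripper_force: 0.0
```

Request:
jog_arm:
  plan:
    - [1, 5, -0.5, 0, 0, 0, 0]
    - [1, 5, -0.5, 0, 0, 0, 0]
    - [1, 5, -0.5, 0, 0, 0, 0]
    - [1, 5, -0.5, 0, 0, 0, 0]
    - [1, 5, -0.5, 0, 0, 0, 0]
    - [1, 5, -0.5, 0, 0, 0, 0]
    - [1, 5, -0.5, 0, 0, 0, 0]
    - [1, 5, -0.5, 0, 0, 0, 0]

```text
time_s: 2.5
position: [0.4454, 0.3501, 0.0406]
orientation: [-180.0, -0.0, 174.3]
force: [0.1, 0.5, 0.1]
grip_width: 0.0852
gripper_force: 0.0
```

Request:
jog_arm:
  plan:
    - [1, 5, -0.5, 0, 0, 0, 0]
    - [1, 5, -0.5, 0, 0, 0, 0]
    - [1, 5, -0.5, 0, 0, 0, 0]
    - [1, 5, -0.5, 0, 0, 0, 0]
    - [1, 4, -0.4, 0, 0, 0, 0]

```text
time_s: 3.0
position: [0.4695, 0.3477, 0.0407]
orientation: [-180.0, 0.0, 174.3]
force: [-0.2, 0.5, -0.3]
grip_width: 0.0853
gripper_force: 0.0
```

No force has registered, so I'll check whether the mould is moving.

```bash
python3 - <<'E'
from workcell import bot
import cv2,numpy as np
a=bot.capture("side");b=bot.capture("top")
cv2.imwrite("pics/p2.png",np.hstack([cv2.resize(a[150:250,230:363],(400,300)),cv2.resize(b[130:280,180:380],(400,300))]))
E
```

```text
(no output)
```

View pics/p2.png

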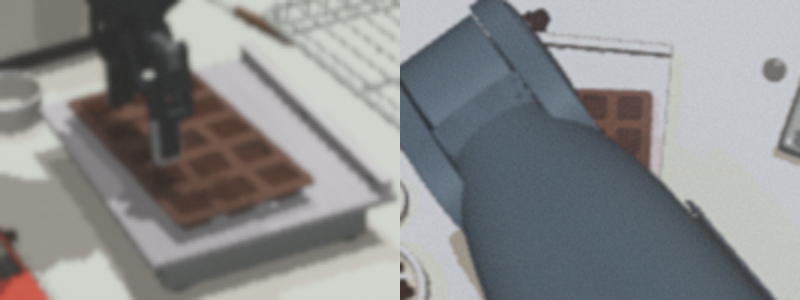

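The fingers stand over the mould's near row without touching, and the mould has not moved. The open tips must be higher than I assumed. I'll estimate the tip height from the side view, with the finger tip at about px (285,204).

```bash
python3 - <<'E'
from h import *
for u,v in((283,204),(290,203),(267,186)):
    o,d=ray("side",u,v)
    for x in(.459,.470,.481):print((u,v),(o+d*(x-o[0])/d[0]).round(4))
P=np.linalg.inv(bot.camera_info("side")["pose"]);i=bot.camera_info("side")
def pr(p):
    c=P[:3,:3]@p+P[:3,3];return i["cx"]-i["fx"]*c[0]/c[2],i["cy"]+i["fy"]*c[1]/c[2]
for z in(.054,.066,.08):
  for y in(.295,.305,.39,.40):print(z,y,np.round(pr(np.array([.47,y,z])),1))
E
```

```text
(283, 204) [0.459  0.3047 0.0804]
(283, 204) [0.47   0.3265 0.0651]
(283, 204) [0.481  0.3483 0.0497]
(290, 203) [0.459  0.2712 0.1006]
(290, 203) [0.47   0.2922 0.0858]
(290, 203) [0.481  0.3131 0.071 ]
(267, 186) [0.459  0.3813 0.0891]
(267, 186) [0.47   0.4051 0.074 ]
(267, 186) [0.481  0.4289 0.0589]
0.054 0.295 [290.  214.5]
0.054 0.305 [287.8 212.4]
0.054 0.39 [270.4 196. ]
0.054 0.4 [268.5 194.1]
0.066 0.295 [289.7 210. ]
0.066 0.305 [287.6 207.9]
0.066 0.39 [270.1 191.6]
0.066 0.4 [268.2 189.8]
0.08 0.295 [289.5 204.7]
0.08 0.305 [287.3 202.6]
0.08 0.39 [269.8 186.5]
0.08 0.4 [267.8 184.7]
```

Image heights put the open tips at about 0.075. Since they passed over the mould top (0.065), lowering by up to 15 mm is guaranteed to clear the deck. I'll back off, lower by that, then step down while watching the force.

Request:
jog_arm:
  plan:
    - [1, -5, 0.5, 10, 0, 0, 0]
    - [1, -30, 3, 0, 0, 0, 0]
    - [1, -24, 2.4, 0, 0, 0, 0]
    - [1, 0, 0, -12, 0, 0, 0]
    - [1, 0, 0, -12, 0, 0, 0]
    - [1, 0, 0, 0, 0, 0, 0]
    - [1, 0, 0, 0, 0, 0, 0]

```text
time_s: 3.8
position: [0.4103, 0.3535, 0.0263]
orientation: [-180.0, -0.0, 174.3]
force: [0.5, 1.2, 0.3]
grip_width: 0.0849
gripper_force: 0.0
```

Request:
jog_arm:
  plan:
    - [1, 0, 0, -3, 0, 0, 0]
    - [1, 0, 0, 0, 0, 0, 0]

```text
time_s: 4.0
position: [0.4104, 0.3536, 0.0235]
orientation: [-180.0, -0.0, 174.3]
force: [0.0, 0.2, -0.2]
grip_width: 0.0851
gripper_force: 0.0
```

Request:
jog_arm:
  plan:
    - [1, 0, 0, -2, 0, 0, 0]
    - [1, 0, 0, 0, 0, 0, 0]

```text
time_s: 4.2
position: [0.4101, 0.3535, 0.0215]
orientation: [-180.0, -0.0, 174.3]
force: [-0.4, -0.4, -0.2]
grip_width: 0.0857
gripper_force: 0.0
```

Request:
jog_arm:
  plan:
    - [1, 0, 0, -2, 0, 0, 0]
    - [1, 0, 0, 0, 0, 0, 0]

```text
time_s: 4.4
position: [0.4099, 0.3536, 0.0195]
orientation: [-180.0, -0.0, 174.3]
force: [0.1, 0.5, -0.0]
grip_width: 0.0854
gripper_force: 0.0
```

At x=0.41 the fingers may be just outside the deck edge, so I'll look before pushing.

```bash
python3 - <<'E'
from workcell import bot
import cv2,numpy as np
a=bot.capture("side")
cv2.imwrite("pics/p3.png",cv2.resize(a[150:260,220:360],(763,600),interpolation=cv2.INTER_CUBIC))
E
```

```text
(no output)
```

View pics/p3.png

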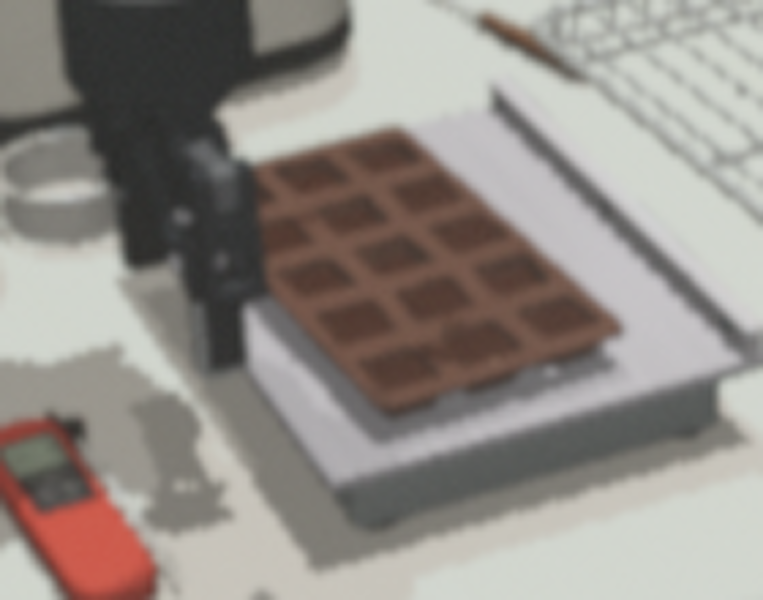

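The tip of the near finger is at crop (215,370), about px (259,218), beside the deck edge.

```bash
python3 - <<'E'
from h import *
i=bot.camera_info("side");P=np.linalg.inv(i["pose"])
def pr(p):
    c=P[:3,:3]@np.array(p)+P[:3,3];return i["cx"]-i["fx"]*c[0]/c[2],i["cy"]+i["fy"]*c[1]/c[2]
for z in(.033,.046,.058):
  for y in(.295,.305,.315):
    for x in (.399,.41):print(x,y,z,np.round(pr([x,y,z]),1))
# check known: near right deck corner seen at crop (340,485)
print(220+340/5.45,150+485/5.45,pr([.4152,.2406,.046]))
E
```

```text
0.399 0.295 0.033 [262.1 232.1]
0.41 0.295 0.033 [266.6 230.6]
0.399 0.305 0.033 [260.1 229.9]
0.41 0.305 0.033 [264.6 228.4]
0.399 0.315 0.033 [258.1 227.7]
0.41 0.315 0.033 [262.5 226.2]
0.399 0.295 0.046 [261.7 227.3]
0.41 0.295 0.046 [266.2 225.7]
0.399 0.305 0.046 [259.7 225.1]
0.41 0.305 0.046 [264.2 223.5]
0.399 0.315 0.046 [257.7 222.9]
0.41 0.315 0.046 [262.1 221.4]
0.399 0.295 0.058 [261.3 222.7]
0.41 0.295 0.058 [265.9 221.2]
0.399 0.305 0.058 [259.3 220.6]
0.41 0.305 0.058 [263.8 219. ]
0.399 0.315 0.058 [257.3 218.4]
0.41 0.315 0.058 [261.7 216.9]
282.38532110091745 238.9908256880734 (np.float64(280.0690254320658), np.float64(237.25844992701775))
```

Tips are at about 0.060 now. Moving forward in small steps so the fingers are over the deck edge, then a guarded descent.

Request:
jog_arm:
  plan:
    - [1, 4, -0.4, 0, 0, 0, 0]
    - [1, 4, -0.4, 0, 0, 0, 0]
    - [1, 4, -0.4, 0, 0, 0, 0]
    - [1, 2, -0.2, 0, 0, 0, 0]
    - [1, 0, 0, 0, 0, 0, 0]

```text
time_s: 4.95
position: [0.4245, 0.3522, 0.0197]
orientation: [180.0, 0.0, 174.3]
force: [-0.0, 0.6, -0.2]
grip_width: 0.0854
gripper_force: 0.0
```

Request:
jog_arm:
  plan:
    - [1, 0, 0, -2, 0, 0, 0]
    - [1, 0, 0, 0, 0, 0, 0]

```text
time_s: 5.15
position: [0.4238, 0.3521, 0.0174]
orientation: [-180.0, -0.0, 174.3]
force: [-0.2, 0.2, -0.1]
grip_width: 0.0853
gripper_force: 0.0
```

Request:
jog_arm:
  plan:
    - [1, 0, 0, -2, 0, 0, 0]
    - [1, 0, 0, 0, 0, 0, 0]

```text
time_s: 5.35
position: [0.4238, 0.3522, 0.0154]
orientation: [-180.0, -0.0, 174.3]
force: [0.5, -0.1, 0.1]
grip_width: 0.0854
gripper_force: 0.0
```

Request:
jog_arm:
  plan:
    - [1, 0, 0, -2, 0, 0, 0]
    - [1, 0, 0, 0, 0, 0, 0]

```text
time_s: 5.55
position: [0.4239, 0.3522, 0.0134]
orientation: [-180.0, -0.0, 174.3]
force: [0.3, -0.1, -0.3]
grip_width: 0.0853
gripper_force: 0.0
```

Request:
jog_arm:
  plan:
    - [1, 4, -0.4, 0, 0, 0, 0]
    - [1, 4, -0.4, 0, 0, 0, 0]
    - [1, 4, -0.4, 0, 0, 0, 0]

```text
time_s: 5.85
position: [0.4363, 0.3511, 0.0137]
orientation: [180.0, -0.0, 174.3]
force: [-3.0, 0.8, 0.3]
grip_width: 0.0855
gripper_force: 0.9
```

Request:
jog_arm:
  plan:
    - [1, 4, -0.4, 0, 0, 0, 0]
    - [1, 4, -0.4, 0, 0, 0, 0]

```text
time_s: 6.05
position: [0.4442, 0.3504, 0.0137]
orientation: [180.0, -0.0, 174.3]
force: [-3.3, 1.7, 1.2]
grip_width: 0.0852
gripper_force: 1.1
```

Request:
jog_arm:
  plan:
    - [1, 4, -0.4, 0, 0, 0, 0]
    - [1, 4, -0.4, 0, 0, 0, 0]

```text
time_s: 6.25
position: [0.4521, 0.3493, 0.0137]
orientation: [-180.0, -0.0, 174.3]
force: [-3.9, 0.9, 2.9]
grip_width: 0.0855
gripper_force: 1.6
```

Contact at x≈0.434 with 3–4 N, so it is sliding. Continuing to the fence, expected near x≈0.485.

Request:
jog_arm:
  plan:
    - [1, 4, -0.4, 0, 0, 0, 0]
    - [1, 4, -0.4, 0, 0, 0, 0]
    - [1, 4, -0.4, 0, 0, 0, 0]
    - [1, 4, -0.4, 0, 0, 0, 0]
    - [1, 4, -0.4, 0, 0, 0, 0]

```text
time_s: 6.75
position: [0.4723, 0.3474, 0.0137]
orientation: [-180.0, -0.0, 174.3]
force: [-3.4, 0.5, 2.3]
grip_width: 0.0851
gripper_force: 1.6
```

Request:
jog_arm:
  plan:
    - [1, 4, -0.4, 0, 0, 0, 0]
    - [1, 2, -0.2, 0, 0, 0, 0]

```text
time_s: 6.95
position: [0.4785, 0.3468, 0.0137]
orientation: [-180.0, 0.0, 174.3]
force: [-3.9, 0.3, 3.1]
grip_width: 0.0851
gripper_force: 1.8
```

Request:
jog_arm:
  plan:
    - [1, 2, -0.2, 0, 0, 0, 0]
    - [1, 2, -0.2, 0, 0, 0, 0]

```text
time_s: 7.15
position: [0.4821, 0.3465, 0.0137]
orientation: [-180.0, -0.0, 174.3]
force: [-3.0, -0.7, 2.4]
grip_width: 0.0852
gripper_force: 1.6
```

Request:
jog_arm:
  plan:
    - [1, 2, -0.2, 0, 0, 0, 0]

```text
time_s: 7.25
position: [0.4841, 0.3463, 0.0137]
orientation: [-180.0, 0.0, 174.3]
force: [-3.4, 0.1, 1.9]
grip_width: 0.0854
gripper_force: 1.5
```

Request:
jog_arm:
  plan:
    - [1, 1.5, -0.1, 0, 0, 0, 0]

```text
time_s: 7.35
position: [0.4857, 0.3461, 0.0137]
orientation: [-180.0, 0.0, 174.3]
force: [-3.9, -0.2, 2.3]
grip_width: 0.0852
gripper_force: 1.6
```

Request:
jog_arm:
  plan:
    - [1, 1.5, -0.1, 0, 0, 0, 0]

```text
time_s: 7.45
position: [0.4871, 0.346, 0.0137]
orientation: [-180.0, -0.0, 174.3]
force: [-3.0, 0.3, 2.8]
grip_width: 0.0861
gripper_force: 1.5
```

Request:
jog_arm:
  plan:
    - [1, 1, -0.1, 0, 0, 0, 0]

```text
time_s: 7.55
position: [0.4881, 0.346, 0.0137]
orientation: [-180.0, 0.0, 174.3]
force: [-3.7, 1.6, 2.2]
grip_width: 0.0851
gripper_force: 1.5
```

Request:
jog_arm:
  plan:
    - [1, 1.5, -0.1, 0, 0, 0, 0]

```text
time_s: 7.65
position: [0.4887, 0.346, 0.0136]
orientation: [180.0, -0.1, 174.3]
force: [-11.0, 1.8, 6.8]
grip_width: 0.0856
gripper_force: 5.5
```

Request:
jog_arm:
  plan:
    - [1, 1.5, -0.1, 0, 0, 0, 0]

```text
time_s: 7.75
position: [0.4887, 0.346, 0.0136]
orientation: [180.0, -0.2, 174.4]
force: [-17.1, 4.3, 10.1]
grip_width: 0.0853
gripper_force: 8.7
```

Request:
jog_arm:
  plan:
    - [1, 1, -0.1, 0, 0, 0, 0]

```text
time_s: 7.85
position: [0.4887, 0.346, 0.0136]
orientation: [180.0, -0.3, 174.4]
force: [-19.7, 5.0, 12.2]
grip_width: 0.0857
gripper_force: 10.1
```

```bash
python3 - <<'E'
from workcell import bot
import cv2,numpy as np
a=bot.capture("side")
cv2.imwrite("pics/p4.png",cv2.resize(a[150:260,220:360],(763,600),interpolation=cv2.INTER_CUBIC))
E
```

```text
(no output)
```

View pics/p4.png

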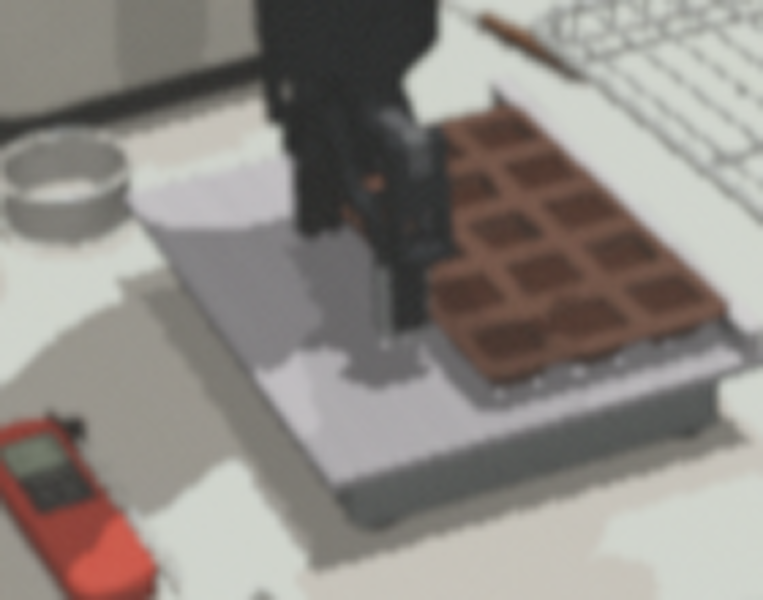

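The mould stops at the fence with 20 N, its long side along the fence. Hold briefly, back off and rise.

Request:
jog_arm:
  plan:
    - [1, 0, 0, 0, 0, 0, 0]
    - [1, 0, 0, 0, 0, 0, 0]
    - [1, -3, 0.3, 0, 0, 0, 0]
    - [1, -5, 0.5, 0, 0, 0, 0]
    - [1, -20, 2, 0, 0, 0, 0]
    - [1, 0, 0, 40, 0, 0, 0]
    - [1, 0, 0, 50, 0, 0, 0]
    - [1, 0, 0, 50, 0, 0, 0]
    - [1, 0, 0, 45, 0, 0, 0]
    - [0, 0, -40, 0, 0, 0, -0.05]
    - [0, 0, -40, 0, 0, 0, -0.05]
    - [0, 0, -40, 0, 0, 0, -0.05]
    - [0, 0, -40, 0, 0, 0, -0.05]
    - [0, 0, -40, 0, 0, 0, -0.05]
    - [0, 0, -40, 0, 0, 0, -0.026]
    - [0, 0, -40, 0, 0, 0, 0]
    - [0, 0, 0, 0, 0, 0, 0]
    - [0, 0, 0, 0, 0, 0, 0]

```text
time_s: 9.7
position: [0.4644, 0.0676, 0.1989]
orientation: [180.0, 0.1, 158.4]
force: [0.2, -0.3, 0.7]
grip_width: -0.0002
gripper_force: 0.0
```

```bash
python3 - <<'E'
import cv2
from h import *
s=bot.get_state(); print(s["time_s"],s["position"],s["orientation"],s["grip_width"])
t=bot.capture("top");cv2.imwrite("pics/t2.png",t);a=bot.capture("side");cv2.imwrite("pics/s2.png",a)
hsv=cv2.cvtColor(t,cv2.COLOR_BGR2HSV).astype(int)
m=((hsv[...,1]>70)&(hsv[...,2]<150)).astype(np.uint8)*255
w=np.zeros_like(m);w[148:240,200:320]=m[148:240,200:320]
w=cv2.morphologyEx(w,cv2.MORPH_CLOSE,np.ones((5,5)))
k=max(cv2.findContours(w,0,2)[0],key=cv2.contourArea)
box=cv2.boxPoints(cv2.minAreaRect(k));W=np.array([onz("top",*p,.065) for p in box])
print(W.round(4),W.mean(0)); print([np.linalg.norm(W[i]-W[i-1]).round(4) for i in range(4)])
for i in(0,1):
    e=W[i+1]-W[i];print(np.degrees(np.arctan2(e[1],e[0])))
E
```

```text
9.7 [0.46441997 0.06761803 0.19885912] [1.79983619e+02 5.63166581e-02 1.58376494e+02] -0.00023303362651325415
[[0.5087 0.4431 0.065 ]
 [0.6199 0.4359 0.065 ]
 [0.5999 0.2311 0.065 ]
 [0.4894 0.2414 0.065 ]] [0.55447239 0.33788503 0.065     ]
[np.float64(0.2026), np.float64(0.1114), np.float64(0.2057), np.float64(0.111)]
-3.7138398199651785
-95.57497801598274
```

The mould is flush: long side at −5.57° against −5.6° for the fence, and the centre about 55.5 mm short of its face. Now the lever: descend behind the bar and push along the controller's x axis.

Request:
jog_arm:
  plan:
    - [0, 0, 0, -40, 0, 0, 0]
    - [0, 0, 0, -40, 0, 0, 0]
    - [0, 0, 0, -24, 0, 0, 0]
    - [0, 0, 0, 0, 0, 0, 0]
    - [0, 4.7, -1.8, 0, 0, 0, 0]
    - [0, 4.7, -1.8, 0, 0, 0, 0]
    - [0, 4.7, -1.8, 0, 0, 0, 0]
    - [0, 4.7, -1.8, 0, 0, 0, 0]
    - [0, 4.7, -1.8, 0, 0, 0, 0]
    - [0, 4.7, -1.8, 0, 0, 0, 0]
    - [0, 4.7, -1.8, 0, 0, 0, 0]

```text
time_s: 10.9
position: [0.4966, 0.0558, 0.0947]
orientation: [-180.0, -0.1, 158.5]
force: [-5.1, 1.8, 4.3]
grip_width: 0.0003
gripper_force: 3.2
```

Request:
jog_arm:
  plan:
    - [0, 4.7, -1.8, 0, 0, 0, 0]
    - [0, 4.7, -1.8, 0, 0, 0, 0]
    - [0, 4.7, -1.8, 0, 0, 0, 0]
    - [0, 4.7, -1.8, 0, 0, 0, 0]
    - [0, 4.7, -1.8, 0, 0, 0, 0]

```text
time_s: 11.4
position: [0.5211, 0.0466, 0.0947]
orientation: [-180.0, 0.0, 158.5]
force: [0.1, -0.8, 0.9]
grip_width: 0.0001
gripper_force: 0.0
```

```bash
python3 - <<'E'
from workcell import bot
import cv2,numpy as np
a=bot.capture("side")
cv2.imwrite("pics/p5.png",cv2.resize(a[180:330,320:460],(560,600),interpolation=cv2.INTER_CUBIC))
E
```

```text
(no output)
```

View pics/p5.png

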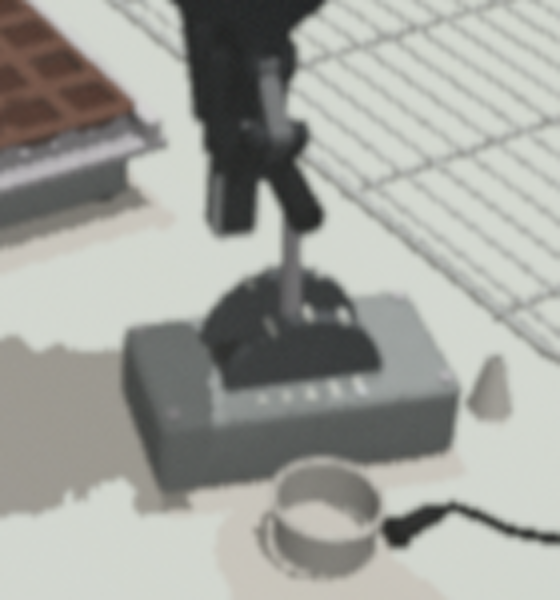

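The lever stands upright at slow and the fingers are just behind the bar. Continuing to fast.

Request:
jog_arm:
  plan:
    - [0, 4.7, -1.8, 0, 0, 0, 0]
    - [0, 4.7, -1.8, 0, 0, 0, 0]
    - [0, 4.7, -1.8, 0, 0, 0, 0]
    - [0, 4.7, -1.8, 0, 0, 0, 0]
    - [0, 4.7, -1.8, 0, 0, 0, 0]
    - [0, 4.7, -1.8, 0, 0, 0, 0]

```text
time_s: 12.05
position: [0.5483, 0.0361, 0.0946]
orientation: [-180.0, -0.1, 158.5]
force: [-4.1, 2.3, 0.8]
grip_width: 0.0003
gripper_force: 2.2
```

Request:
jog_arm:
  plan:
    - [0, 4.7, -1.8, 0, 0, 0, 0]
    - [0, 4.7, -1.8, 0, 0, 0, 0]
    - [0, 4.7, -1.8, 0, 0, 0, 0]

```text
time_s: 12.35
position: [0.5639, 0.0304, 0.0948]
orientation: [180.0, 0.1, 158.5]
force: [0.4, 0.2, 0.7]
grip_width: 0.0003
gripper_force: 0.0
```

Request:
jog_arm:
  plan:
    - [0, 1.9, -0.7, 0, 0, 0, 0]
    - [0, 1.9, -0.7, 0, 0, 0, 0]

```text
time_s: 12.55
position: [0.5671, 0.0291, 0.0948]
orientation: [-180.0, 0.0, 158.5]
force: [-0.4, -0.5, -0.0]
grip_width: 0.0002
gripper_force: 0.0
```

Request:
jog_arm:
  plan:
    - [0, 1.9, -0.7, 0, 0, 0, 0]
    - [0, 1.9, -0.7, 0, 0, 0, 0]

```text
time_s: 12.75
position: [0.5705, 0.0278, 0.0947]
orientation: [-180.0, 0.0, 158.5]
force: [0.5, -0.2, -1.1]
grip_width: 0.0
gripper_force: 0.0
```

Over the hump. The lever should have fallen to fast; back off, rise and check.

Request:
jog_arm:
  plan:
    - [0, -10, 3.8, 0, 0, 0, 0]
    - [0, -20, 7.5, 0, 0, 0, 0]
    - [0, -40, 15, 0, 0, 0, 0]
    - [0, -40, 15, 0, 0, 0, 0]
    - [0, 0, 0, 40, 0, 0, 0]
    - [0, 0, 0, 40, 0, 0, 0]
    - [0, 0, 0, 40, 0, 0, 0]
    - [0, -30, 0, 0, 0, 0, 0]
    - [0, -30, 0, 0, 0, 0, 0]
    - [0, 0, 0, 0, 0, 0, 0]

```text
time_s: 13.75
position: [0.3965, 0.0691, 0.2151]
orientation: [-180.0, -0.0, 158.6]
force: [-0.1, 0.6, -0.1]
grip_width: -0.0003
gripper_force: 0.0
```

```bash
python3 - <<'E'
from workcell import bot
import cv2,numpy as np
a=bot.capture("side");b=bot.capture("top")
cv2.imwrite("pics/p6.png",np.hstack([cv2.resize(a[180:330,320:460],(373,400)),cv2.resize(b[130:280,190:350],(427,400))]))
E
```

```text
(no output)
```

View pics/p6.png

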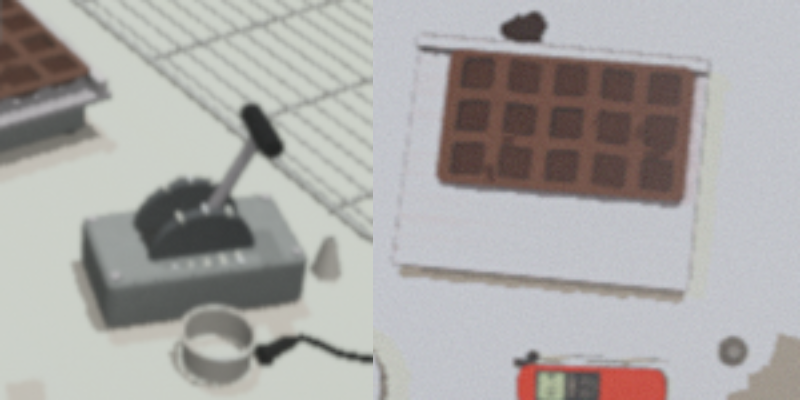

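The lever leans fully away from the robot, the mould lies flush along the fence, and the nozzle, ring cutter and thermometer in view look undisturbed.

```bash
python3 -c "
from workcell import bot
print(bot.hand_in())"
```

```text
the job is handed in; nothing more can be done
None
```

The mould is flush against the fence and the lever is at fast, both checked in the last pictures; the robot was clear of everything when I handed the job in at about 14 s (no verdict was returned).

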